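Load the ribbon eyelet punch

ROBOT

A 7-joint arm with a two-finger parallel gripper is mounted at the origin on the work surface. World frame = base frame: x ahead of the robot, y to its left, z up, the work surface at z = 0. Lengths are in m, angles in rad, forces in N, time in s.
With the tool pointing down it reaches from about 0.35 to 0.9 m from the base axis. Payload 7.2 kg.
Tool frame: the origin (TCP) lies midway between the tips of the shut fingers; the grasp point (between the pads) lies 19 mm behind it (manip.tcp_to_grasp is the distance from the TCP to the grasp point, in m); z points along the fingers, y is the line along which they close (so a half turn about z gives the same grasp; the last joint's range is limited). The gripper opens to 88 mm and grips with 3 to 60 N. Pads are 20 mm wide; open, the fingers measure 115 mm over their backs; the gripper's body (75 mm by 178 mm) begins 61 mm behind the grasp point.
Start: joints at [-1.343, 0.411, -0.013, 1.596, 0.006, 1.134, -0.082], TCP at [0.182, 0.598, 0.223] pointing down, gripper open.
Joint ranges: [-2.95, 2.95], [-0.29, 1.99], [-1.47, 1.44], [0.14, 2.54], [-1.03, 4.17], [0.13, 1.85], [-2.86, 2.86]. Speed limits (rad/s): [2.39, 2.39, 3.01, 3.01, 3.14, 3.14, 3.14].

INTERFACE

Orientations are given as a unit quaternion [w, x, y, z].
In Python, from workcell import manip, vision, monitor gives the robot as it stands. The module is installed in compiled form; this text tells all that it offers. Calls block until the motion is done:
- manip.goto(position, orientation): joint-space move of the TCP to a pose.
- manip.move_linear(position, frame=None, feed=0.15): straight line of the TCP; frame=None keeps the orientation; feed is the mean speed in m/s.
- manip.movej(angles): joint-space move.
- manip.gripper_open() and manip.close_gripper(f_grip=None): open the fingers fully, or close them until they stop; f_grip is the grip in N (None keeps the last).
- manip.dwell(seconds).
- manip.solve_ik(position, orientation): joint angles nearest the present ones, or None.
- vision.camera(name): name is "side" or "top"; returns a dict with "color" (384x512x3 uint8, blue, green, red), "range_z" (384x512 float32, m along the optical axis (not along the pixel's ray), 0 where there is no reading), "fx", "fy", "cx", "cy" (pixels), "origin" and "attitude" of the camera in the world. Camera axes: x right, y up, looking along -z (the intrinsics and any distortion apply to the point x, -y, -z); pixel columns grow to the right and rows downward; lengths in m; the calibration is good to about 2 mm. A picture is of the moment at which its call begins.
A pose or a line that the arm cannot do raises manip.PlanningError and nothing moves.
- manip.hand_in(): hands the job in; it is judged then, once.
Trained networks look in a picture, given as the dict that the camera call returned (one of the last four; its "shot" number tells which), for a name from the list of things; names that differ only in an ending like _2 or _b are one class to them, and where a whole thing is asked for, a point or a joint stands for the part that bears it (a point fixed in the world has none). Each returns a list of dicts, best first, with "confidence" (0 to 1); they miss things now and then, are a little off and sometimes report something else, mostly with a low value. They report only what shows in the picture. A call takes as long as a camera call.
- vision.look_for(picture, target): "box" ([centre column, centre row, width, height] in pixels, round what is visible of it).
- vision.regions_of(picture, target): "region" (384x512 bool, what is visible of it) and "box" ([centre column, centre row, width, height] in pixels, round what is visible of it).
Readings, each from a call of its own:
- monitor.get_t(): time.
- monitor.get_joint_positions(): joint angles.
- monitor.get_dq(): joint speeds.
- monitor.get_tau(): joint torques, N m.
- monitor.get_tcp_pos(): TCP position.
- monitor.get_tcp_rot(): TCP orientation.
- monitor.get_contact_force(): force on the tool from outside, world axes, zero at the start.
- monitor.get_wrist_torque(): the same for the moment, N m.
- monitor.get_grip_width(): opening from 0.0 (shut) to 1.0 (fully open).
- monitor.get_grasp_force(): force on a finger pad.
Only numpy, scipy, OpenCV 4.12 (cv2) and the standard library are available. Lean on these libraries where they do the work, as an engineer would, in place of code of your own. Each camera call takes 0.05 s, during which the arm holds its last target. There are 200 camera calls.

TASK

Get the ribbon punch ready: put the two spent cardboard cores, one standing on its carriage and one left on a spindle, into the jade-green dish, and lift every ribbon reel off its spindle and lay it flat on the carriage's sloping ledge, behind the orange lip, side by side. Only when all that is done, slide the carriage by its red handle until the white line on it sits right under the punch's brass tip, and let go. Leave the other things on the table where they are.

Things in the scene. Friction and masses are not known exactly. Their poses are not given: they have to be found in the camera images.
- reel0: red ribbon reel, a rigid ring of 54 mm outer diameter, 24 mm hole, 26 mm high; origin at the centre of its underside, z along its axis (at the start upright on a spindle, underside 12 mm above the table; may be absent: three or all of the four are there)
- reel1: blue ribbon reel, a rigid ring of 54 mm outer diameter, 24 mm hole, 26 mm high; origin at the centre of its underside, z along its axis (at the start upright on a spindle, underside 12 mm above the table; may be absent: three or all of the four are there)
- reel2: yellow ribbon reel, a rigid ring of 54 mm outer diameter, 24 mm hole, 26 mm high; origin at the centre of its underside, z along its axis (at the start upright on a spindle, underside 12 mm above the table; may be absent: three or all of the four are there)
- reel3: green ribbon reel, a rigid ring of 54 mm outer diameter, 24 mm hole, 26 mm high; origin at the centre of its underside, z along its axis (at the start upright on a spindle, underside 12 mm above the table; may be absent: three or all of the four are there)
- core1: second spent cardboard core, same as core0, but left at the start on one of the stand's spindles, 12 mm above the table
- core0: spent cardboard core, a tube of 36 mm outer diameter, 24 mm hole, 30 mm high, standing upright at the start on the flat end of the punch's carriage (30 mm above the table); origin at the centre of its underside, z along its axis
- dish: loose jade-green ceramic dish, round, 140 mm across the rim, 28 mm high, wall 5 mm; origin at the centre of its underside
- stand: fixed dark wooden base, 66 mm (x) by 370 mm (y), 12 mm thick, with five upright brass spindles 12 mm in diameter at y = -152, -76, 0, 76 and 152 mm, their tops 62 mm above the table; origin at the centre of its underside
- punch: fixed grey bed of the punch, 80 mm (x) by 640 mm (y, -220 to 420), 19 mm thick; the carriage slides on it along y. At its +y end a column (y 365 to 410 mm, 94 mm high) carries a 16 mm wide steel arm towards -y (62 to 84 mm high) with the brass tip under its end. Origin on the table, under the ledge's origin when the carriage is at 0
- ledge (a point): sloping aluminium ledge on the carriage, 290 mm long (y) about its origin, rising 0.30 rad towards +x; z is its normal. Origin on its upper surface, 80 mm above the table, where a reel's centre lies when the reel touches the lip. The surface is 40 mm deep (x -27 to 13 mm), so a reel overhangs its upper edge; the orange lip along the lower edge (x -32 to -27) stands 6 mm above it
- handle (a point): grip point on the carriage's upright red handle, a rod 16 mm in diameter whose top is 10 mm above this point (80 mm above the table); this point is 70 mm above the table, 185 mm from the ledge's middle towards -y of the punch, 40 mm from the ledge's end
- mark (a point): middle of the white line, 3 mm wide, drawn across the flat black end of the carriage (60 mm wide, 30 mm above the table), 195 mm from the ledge's middle towards +y of the punch
- tip (a point): lower end of the fixed brass punch tip, 40 mm above the table and 10 mm above the carriage
- carriage (a joint): position of the carriage on the bed in m, 0 to 0.12; grows as it moves towards the tip (+y of the punch); stays where it is left
- atomiser: amber glass perfume atomiser, 36 mm square, 78 mm high; origin under its centre; not to be disturbed
- cufflink_box: wooden cufflink box, 70 by 80 by 50 mm; origin under its centre; not to be disturbed
- shoe_horn: grey plastic shoe horn lying flat, about 165 mm long, 40 mm wide, 7 mm thick; not to be disturbed
- mirror: small round steel mirror lying flat, 90 mm in diameter, 8 mm thick; not to be disturbed
- cream_jar: white jar, 56 mm in diameter, 45 mm high; not to be disturbed

How it is judged:
By the outcome, as a careful person would: the job done as asked, in the order asked, and still so for the second after the job is handed in, with the robot touching nothing.
Of reel0, reel1, reel2, reel3 only 3 to 4 are there at a start; the rules pass over those that are not, and their reading is None.
At some moment in a run one of dish, core0 may be knocked a few centimetres aside while the robot is not near it.
Once in a run the grip may slacken for a moment while it holds something.
It also fails if it takes over 208 s, if anything falls off the work surface, if the arm or the gripper's body presses on something with over 40 N, if the wrist force passes 120 N, or if a joint passes its speed limit or range.

## Working session

There is one attempt and no reset: what is moved stays moved. The work goes in short steps, each a Python script; the robot and the scene stay as the last script left them, time stands still between calls to the robot, and variables do not carry over. Pictures are saved under pics/ and viewed, at most 14 in all, crops included, and the job is handed in when it is done.

```bash
mkdir -p pics
cat > h.py <<'E'
import numpy as np, cv2
from scipy.spatial.transform import Rotation as R
from workcell import manip, vision, monitor
def rotm(a):
    a=np.array(a,float)
    return a if a.shape==(3,3) else R.from_quat(a[[1,2,3,0]]).as_matrix()
def cloud(p):
    z=p["range_z"].astype(float); v,u=np.mgrid[0:z.shape[0],0:z.shape[1]]
    c=np.stack([(u-p["cx"])/p["fx"]*z,-(v-p["cy"])/p["fy"]*z,-z],-1)
    w=c@rotm(p["attitude"]).T+np.array(p["origin"]); w[z<=0]=np.nan
    return w
def down(yaw):  # tool down, tool y axis at angle yaw from world y
    q=(R.from_euler('z',yaw)*R.from_euler('x',np.pi)).as_quat(); return [q[3],q[0],q[1],q[2]]
E
python3 - <<'E'
from h import *
print(monitor.get_t(), monitor.get_tcp_rot(), manip.tcp_to_grasp)
for n in ("top","side"):
    p=vision.camera(n); cv2.imwrite(f"pics/{n}0.png",p["color"]); w=cloud(p)
    print(n,{k:v for k,v in p.items() if k not in("color","range_z")})
    for t in "reel0 reel1 reel2 reel3 core0 core1 dish stand punch ledge handle mark tip atomiser cufflink_box shoe_horn mirror cream_jar".split():
        for d in vision.regions_of(p,t)[:2]:
            if d["confidence"]<.3: continue
            q=w[d["region"]]; q=q[~np.isnan(q[:,0])]
            if len(q): print(t,round(d["confidence"],2),np.round(d["box"]),len(q),np.round(np.median(q,0),3),np.round(np.percentile(q,2,axis=0),3),np.round(np.percentile(q,98,axis=0),3))
E
```

```text
0.0 [-7.84763271e-05  1.47349485e-01  9.89084174e-01 -7.87523648e-04] 0.0187
top {'fx': 398.16282351861116, 'fy': 398.16282351861116, 'cx': 254.70109636226684, 'cy': 187.96313361259362, 'origin': array([ 0.21675696, -0.01165991,  1.52952272]), 'attitude': array([ 0.7047561 ,  0.0714173 , -0.07607191, -0.70173462]), 'shot': 1}
reel0 0.5 [291. 208.  14.  13.] 110 [ 0.451 -0.152  0.039] [ 0.429 -0.174  0.027] [ 0.475 -0.132  0.044]
reel1 0.5 [291. 208.  14.  13.] 110 [ 0.451 -0.152  0.039] [ 0.429 -0.174  0.027] [ 0.475 -0.132  0.044]
reel2 0.5 [291. 208.  14.  13.] 110 [ 0.451 -0.152  0.039] [ 0.429 -0.174  0.027] [ 0.475 -0.132  0.044]
reel3 0.5 [291. 208.  14.  13.] 110 [ 0.451 -0.152  0.039] [ 0.429 -0.174  0.027] [ 0.475 -0.132  0.044]
core0 0.56 [268. 211.   9.  12.] 58 [ 0.453 -0.076  0.042] [ 0.436 -0.091  0.008] [ 0.47  -0.06   0.049]
core0 0.54 [201. 169.   7.   9.] 50 [0.614 0.192 0.055] [0.595 0.176 0.027] [0.626 0.203 0.068]
core1 0.56 [268. 211.   9.  12.] 58 [ 0.453 -0.076  0.042] [ 0.436 -0.091  0.008] [ 0.47  -0.06   0.049]
core1 0.54 [201. 169.   7.   9.] 50 [0.614 0.1
[... 3455 characters left out ...]
1993 [ 0.601 -0.029  0.037] [ 0.576 -0.202  0.022] [0.647 0.218 0.087]
tip 0.89 [245. 174. 138.  97.] 3589 [0.593 0.031 0.031] [ 0.559 -0.223  0.006] [0.646 0.379 0.093]
atomiser 0.65 [345. 250.  12.  18.] 213 [ 0.562 -0.413  0.048] [ 0.548 -0.427  0.013] [ 0.579 -0.392  0.081]
cufflink_box 0.92 [374. 244.  30.  31.] 721 [ 0.648 -0.454  0.048] [ 0.629 -0.491  0.003] [ 0.702 -0.414  0.056]
shoe_horn 0.71 [350. 318.  43.  38.] 511 [ 0.418 -0.538  0.008] [ 0.323 -0.562  0.003] [ 0.478 -0.522  0.013]
mirror 0.69 [145. 145.  22.  21.] 248 [0.472 0.494 0.01 ] [0.437 0.458 0.001] [0.511 0.536 0.017]
cream_jar 0.73 [172. 127.  12.  18.] 173 [0.603 0.479 0.038] [0.584 0.463 0.005] [0.63  0.509 0.051]
```

View pics/top0.png

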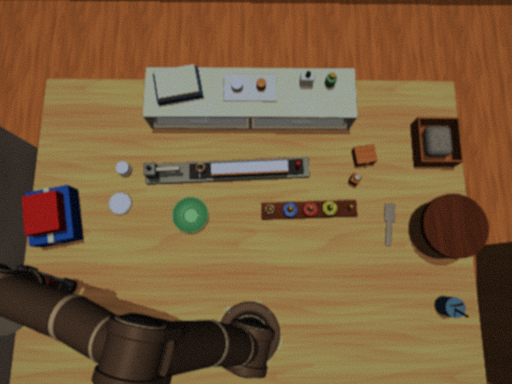

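View pics/side0.png

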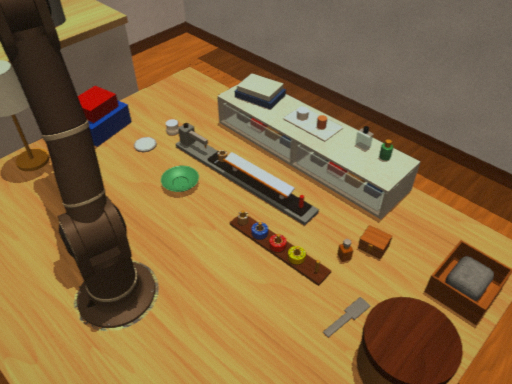

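The top view shows core1 at about (269,210), then blue (291,209), red (311,209) and yellow (330,209) on the stand, and an empty spindle at (350,209). There's no green reel. core0 is at (201,169) and the red handle is at (299,163), which is the −y end. The side view agrees with this.

```bash
cat > m.py <<'E'
from h import *
def stat(q): return np.round(np.nanmedian(q,0),4)
def rect(xy):
    (c,s,a)=cv2.minAreaRect((xy*1000).astype(np.float32)); return np.round(c,1),np.round(s,1),round(a,2)
def trim(w,lo,hi): return w[((w>=lo)&(w<=hi)).all(-1)]
E
python3 - <<'E'
from m import *
ims=[]
for n in ("top","side"):
    p=vision.camera(n); w=cloud(p); c=p["color"].astype(int); hsv=cv2.cvtColor(p["color"],cv2.COLOR_BGR2HSV).astype(int)
    print(n)
    for t in("stand","punch"):
        m=vision.regions_of(p,t)[0]["region"]; 
        q=w[m]; q=q[~np.isnan(q[:,0])]
        b=q[(q[:,2]<.026)&(q[:,2]>.006)]
        print(t,"low",len(b),rect(b[:,:2]))
    L=(w[...,2]>.066)&(w[...,2]<.092)&(w[...,0]>.56)&(w[...,0]<.66)&(w[...,1]>-.17)&(w[...,1]<.2)
    q=w[L]; A=np.c_[q[:,:2]-q[:,:2].mean(0),np.ones(len(q))]; s=np.linalg.lstsq(A,q[:,2],rcond=None)[0]
    print("ledge",len(q),q.mean(0).round(4),"slope",s.round(4),rect(q[:,:2]), np.percentile(q,[1,99],axis=0).round(3))
    for y0 in np.arange(-.14,.2,.06):
        k=q[abs(q[:,1]-y0)<.02]; print("  xrange",y0.round(2),np.percentile(k[:,0],[3,97]).round(4)) if len(k) else 0
    H=hsv[...,0];S=hsv[...,1];V=hsv[...,2]
    red=((H<6)|(H>174))&(S>150)&(V>60)
    m=red&(abs(w[...,0]-.6)<.06)&(w[...,1]<-.15)&(w[...,1]>-.25); print("handle",m.sum(),stat(w[m]),w[m][:,2].max().round(3))
    for nm,cm in dict(blue=(H>100)&(H<130)&(S>120),red=red,yel=(H>22)&(H<35)&(S>170)).items():
        m=cm&(w[...,2]>.034)&(w[...,2]<.048)&(abs(w[...,0]-.45)<.06); v,u=np.nonzero(m)
        q=w[m]
        if len(q): print(nm,len(q),q.mean(0).round(4),((q.min(0)+q.max(0))/2).round(4))
    g=(H>60)&(H<90)&(S>120)&(abs(w[...,0]-.44)<.1)&(abs(w[...,1]-.23)<.1); q=w[g&(w[...,2]>.02)]; print("dish rim",cv2.minEnclosingCircle((q[:,:2]*1000).astype(np.float32)))
    u0,v0,u1,v1=(140,150,320,220) if n=="top" else (170,115,320,225)
    ims.append(cv2.resize(p["color"][v0:v1,u0:u1],None,fx=4.4 if n=="top" else 5,fy=4.4 if n=="top" else 5,interpolation=cv2.INTER_CUBIC))
cv2.imwrite("pics/tc.png",ims[0]);cv2.imwrite("pics/sc.png",ims[1])
E
```

```text
top
stand low 964 (array([ 457.5, -229.4]), array([ 67.2, 369.6]), 2.35)
punch low 1236 (array([610.6,  85.1]), array([ 83.3, 637.3]), 2.91)
ledge 926 [0.6063 0.0014 0.0785] slope [0.2083 0.0086 0.0785] (array([604. ,  27.2]), array([ 47.3, 341.4]), 3.41) [[ 0.58  -0.142  0.069]
 [ 0.632  0.144  0.089]]
  xrange -0.14 [0.5908 0.6324]
  xrange -0.08 [0.5901 0.6317]
  xrange -0.02 [0.5857 0.6272]
  xrange 0.04 [0.5819 0.6239]
  xrange 0.1 [0.5817 0.6226]
  xrange 0.16 [0.5781 0.6188]
handle 21 [ 0.6237 -0.1839  0.078 ] 0.085
blue 122 [0.45   0.171  0.0401] [0.4497 0.2447 0.041 ]
red 96 [ 0.4544 -0.2287  0.0397] [ 0.4545 -0.2288  0.041 ]
yel 14 [ 0.4645 -0.2866  0.0391] [ 0.4605 -0.3028  0.0392]
dish rim ((431.8180847167969, 225.485595703125), 62.85190200805664)
side
stand low 1122 (array([ 453.4, -230.7]), array([ 69. , 370.3]), 2.57)
punch low 1260 (array([627.7,  87.4]), array([127.4, 643.5]), 2.81)
ledge 918 [ 0.6038 -0.006   0.0787] slope [0.1993 0.0098 0.0787] (array([602.1,  25.2]), array([ 54.7, 344.9]), 3.06) [[ 0.576 -0.143  0.067]
 [ 0.631  0.144  0.088]]
  xrange -0.14 [0.5886 0.6334]
  xrange -0.08 [0.5856 0.6291]
  xrange -0.02 [0.5823 0.6263]
  xrange 0.04 [0.5791 0.6234]
  xrange 0.1 [0.5753 0.6197]
  xrange 0.16 [0.5769 0.6159]
handle 49 [ 0.6187 -0.1847  0.0544] 0.085
blue 152 [0.4442 0.182  0.0403] [0.4506 0.2475 0.0409]
red 104 [ 0.4469 -0.2341  0.0394] [ 0.4502 -0.232   0.04  ]
yel 145 [ 0.4552 -0.307   0.039 ] [ 0.4583 -0.3057  0.0409]
dish rim ((432.4136657714844, 227.5296630859375), 67.54338073730469)
```

View pics/tc.png

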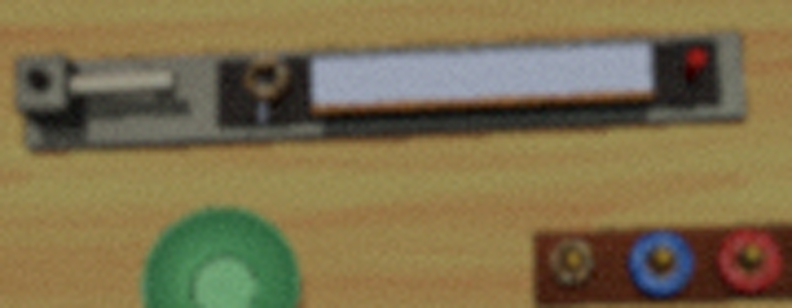

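View pics/sc.png

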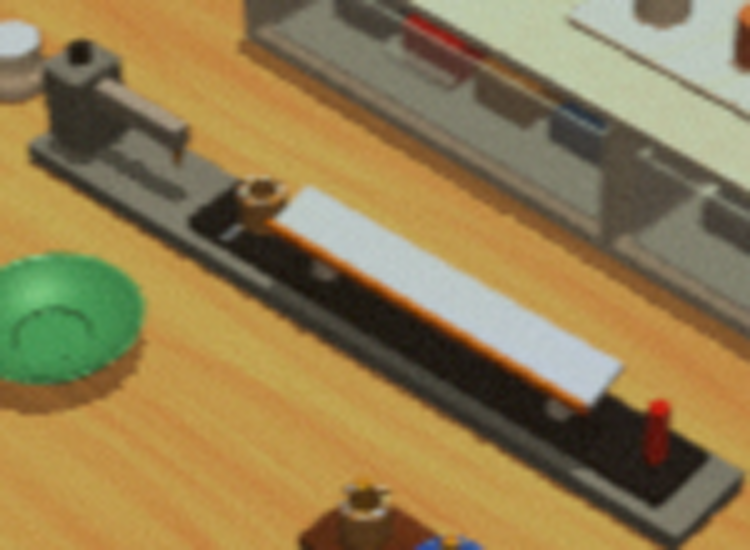

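The crops show the white mark at about (262,112) in the top crop, beside core0. In the side crop, the brass tip's end is at about (178,163) and the white mark at (232,233). Next I'll cast rays at the known heights.

```bash
cat >> m.py <<'E'
def ray(p,u,v,z):
    d=rotm(p["attitude"])@np.array([(u-p["cx"])/p["fx"],-(v-p["cy"])/p["fy"],-1.]); o=np.array(p["origin"]); return o+d*(z-o[2])/d[2]
YAW=0.0507; O=np.array([.6150,-.0148])
U=np.array([-np.sin(YAW),np.cos(YAW)]); X=np.array([np.cos(YAW),np.sin(YAW)])
def loc(q): d=np.asarray(q)[...,:2]-O; return np.stack([d@X,d@U],-1)
E
python3 - <<'E'
from m import *
for n in("top","side"):
    p=vision.camera(n); w=cloud(p); c=p["color"]; hsv=cv2.cvtColor(c,cv2.COLOR_BGR2HSV).astype(int); l=loc(w)
    V=hsv[...,2];S=hsv[...,1]
    m=(l[...,0]>-.04)&(l[...,0]<.025)&(abs(l[...,1])<.22)&(V>130)&(S<70)&(w[...,2]>.06)
    q=l[m]; print(n,"white ledge",m.sum(),q.min(0).round(4),q.max(0).round(4),rect(q))
    def at(P): # project to pixel
        d=rotm(p["attitude"]).T@(np.array(P)-np.array(p["origin"])); return p["cx"]-p["fx"]*d[0]/d[2],p["cy"]+p["fy"]*d[1]/d[2]
    # mark: bright on black near z .03
    m=(l[...,0]>-.045)&(l[...,0]<.03)&(l[...,1]>.165)&(l[...,1]<.26)&(w[...,2]<.04)
    vs,us=np.nonzero(m)
    g=c.mean(-1)
    import sys
    # straighten: sample the carriage plane z=.03 in local coordinates
    ys=np.arange(.15,.30,.001); xs=np.arange(-.028,-.008,.002)
    P=np.array([[at((*(O+x*X+y*U),.03)) for y in ys] for x in xs],np.float32)
    img=cv2.remap(g.astype(np.float32),P[...,0],P[...,1],cv2.INTER_LINEAR)
    for i in range(0,len(xs),2): print(round(xs[i]*1000),' '.join(f"{v:.0f}" for v in img[i,::3]))
    if n=="side":
        for (u,v) in((205.6,147.6),(205.6,147)): print("tip",loc(ray(p,u,v,.04)))
        print(c[138:154,198:212].mean(-1).astype(int))
        print(c[138:154,198:212,2].astype(int)-c[138:154,198:212,0])
E
```

```text
top white ledge 845 [-0.03   -0.1279] [0.0137 0.16  ] (array([-8.1, 16. ]), array([287.9,  43.7]), 89.98)
-28 23 22 32 39 43 44 47 45 43 43 42 41 36 31 32 33 33 36 43 57 62 57 47 38 36 37 39 40 38 39 39 41 51 70 90 105 112 109 110 109 108 109 108 107 110 113 110 109 108 107
-24 40 39 45 48 48 49 38 35 36 37 36 36 33 31 32 33 32 35 46 66 76 68 51 38 35 33 33 33 34 34 34 35 42 65 89 105 112 105 109 109 107 107 107 102 101 105 105 104 105 106
-20 77 78 81 80 75 65 45 37 33 32 36 35 33 31 33 33 32 36 48 72 85 72 53 41 34 33 34 35 39 36 35 36 42 64 88 103 108 105 109 109 106 101 93 88 87 91 90 89 90 91
-16 117 119 123 117 105 86 57 42 34 33 35 34 32 30 27 23 29 34 43 65 79 68 51 38 35 34 34 35 37 35 34 37 44 64 87 102 108 109 111 107 99 93 77 70 67 65 67 65 67 70
-12 149 149 152 147 132 105 70 41 32 35 36 32 31 30 26 22 22 24 35 56 68 58 43 32 34 34 34 33 30 35 33 36 47 66 89 102 107 109 108 106 102 94 72 59 55 57 58 58 59 59
side white ledge 719 [-0.0317 -0.1289] [0.0155 0.2103] (array([-8.6, 40.7]), array([ 46.6, 339.2]), 0.42)
-28 25 25 27 26 26 26 28 25 27 29 29 26 24 27 28 25 25 27 3
[... 1989 characters left out ...]
9  17  18  18  18  18  22  24  52  99 120 123 120]
 [ 20  20  19  23  21  21  18  17  25  66 106 119 120 123]
 [ 20  20  21  22  22  20  21  23  36  80 109 118 120 121]
 [ 22  19  20  22  22  22  32  44  33  38  58  92 112 119]
 [ 21  17  20  21  22  23  37  51  29  22  24  45  70  98]
 [ 21  24  23  22  22  19  30  40  32  23  22  25  28  45]
 [ 18  16  19  25  21  23  22  27  29  24  20  21  22  23]
 [ 17  16  19  22  21  20  19  23  21  23  21  20  20  22]
 [ 14  14  14  18  17  21  21  22  24  21  18  22  23  19]
 [ 19  16  14  18  15  17  16  19  20  22  22  22  21  19]
 [ 19  15  17  15  16  17  17  17  20  21  18  19  19  24]
 [ 22  21  19  19  14  13  16  18  16  18  21  21  20  23]]
```

```bash
cat >> m.py <<'E'
S0=np.array([.456,-.2295]); SY=.0428
def spindle(k): return S0+k*.076*np.array([-np.sin(SY),np.cos(SY)])
def q4(M): q=R.from_matrix(M).as_quat(); return [q[3],q[0],q[1],q[2]]
def tool(yaw,tilt=0.):  # closing along local x of frame yaw; tilt = ledge slope; both half turns
    M=R.from_euler('z',yaw).as_matrix()@R.from_euler('y',-tilt).as_matrix() # cols ledge x,y,n
    out=[]
    for s in(1,-1):
        y=s*M[:,0]; z=-M[:,2]; out.append(q4(np.c_[np.cross(y,z),y,z]))
    return out,M[:,2]
def best(pos,qs):
    c=[(abs(j[6]),q) for q in qs for j in [manip.solve_ik(pos,q)] if j is not None]
    return min(c,key=lambda t:t[0])[1] if c else None
def W(): return round(monitor.get_grip_width()*88,1)
def pick(xy,z,yaw,f=25,lift=.19):
    q=best([*xy,.15],tool(yaw)[0]); manip.goto([*xy,max(z+.08,.13)],q); manip.move_linear([*xy,z],feed=.15)
    F=np.round(monitor.get_contact_force(),1); manip.close_gripper(f); w0=W(); manip.move_linear([*xy,lift],feed=.2)
    print("pick",F,"w",w0,W(),"t",round(monitor.get_t(),1))
def find_core0():
    for n in("top",):
        p=vision.camera(n); l=loc(cloud(p)); 
        for d in vision.regions_of(p,"core0"):
            u,v=d["box"][:2]; r=ray(p,u,v,.05); print("core0 cand",round(d["confidence"],2),np.round(d["box"],1),r.round(4),loc(r).round(4))
def find_dish():
    o=[]
    for n in("top","side"):
        p=vision.camera(n)
        for d in vision.regions_of(p,"dish")[:1]:
            ys,xs=np.nonzero(d["region"]); w=cloud(p); q=w[d["region"]]; q=q[(q[:,2]>.022)&(q[:,2]<.04)]
            a,b=np.nanpercentile(q[:,:2],[1,99],axis=0); o.append((a+b)/2); print("dish",n,round(d["confidence"],2),((a+b)/2).round(4),(b-a).round(3))
    return np.mean(o,0)
E
python3 - <<'E'
from m import *
find_core0(); print(find_dish())
D=np.array([.435,.228])
chk={"dish":(D,.033,SY,0),"core0":((.612,.19),.045,YAW,0)}
for k in(2,1,0,-1): chk[f"sp{k}"]=(spindle(k),.021,SY,0)
for y in(-.07,0,.1): chk[f"led{y}"]=(O+(.016+y)*U,.09,YAW,.3)
chk["handle"]=(O-.169*U,.051,YAW,0); chk["handle2"]=(O-.09*U,.051,YAW,0)
for k,(xy,z,yw,t) in chk.items():
    for q in tool(yw,t)[0]:
        for zz in(z,z+.1):
            j=manip.solve_ik([*xy,zz],q); print(k,zz,None if j is None else np.round(j,2))
E
```

```text
dish top 0.63 [ 0.4556 -0.2284] [0.044 0.044]
dish side 0.6 [0.4329 0.2265] [0.132 0.136]
[ 0.4442401  -0.00096422]
dish 0.033 [-0.88  0.47  0.37  2.11 -0.29  0.61 -0.26]
dish 0.133 [-0.94  0.3   0.43  2.04 -0.17  0.84 -0.37]
dish 0.033 [-0.4   0.46 -0.22  2.08  0.17  0.62  2.45]
dish 0.133 [-0.46  0.3  -0.15  2.01  0.06  0.84  2.55]
core0 0.045 [-0.72  0.67  0.5   1.74 -0.41  0.84  0.02]
core0 0.14500000000000002 [-0.75  0.55  0.54  1.67 -0.32  1.01 -0.05]
core0 0.045 [-0.23  0.64 -0.21  1.7   0.17  0.82  2.68]
core0 0.14500000000000002 [-0.28  0.51 -0.14  1.63  0.08  1.    2.75]
sp2 0.021 [-0.58  0.57  0.84  2.21 -0.73  0.65  0.83]
sp2 0.12100000000000001 [-0.67  0.35  0.91  2.14 -0.38  0.81  0.52]
sp2 0.021 [-0.7   0.68  1.03  2.22 -0.91  0.76 -2.13]
sp2 0.12100000000000001 [-0.88  0.54  1.27  2.15 -0.66  0.93 -2.32]
sp1 0.021 [-0.45  0.63  0.9   2.17 -0.79  0.71  1.04]
sp1 0.12100000000000001 [-0.55  0.43  1.    2.1  -0.48  0.86  0.77]
sp1 0.021 [-0.53  0.71  1.03  2.17 -0.91  0.79 -1.98]
sp1 0.12100000000000001 [-0.69  0.59  1.27  2.1  -0.7   0.97 -2.13]
sp0 0.021 [-0.    0.54  
[... 899 characters left out ...]
.81  0.83 -2.42]
led0.1 0.09 [-0.62  0.43  0.43  2.04 -0.28  0.43  0.04]
led0.1 0.19 [-0.76  0.3   0.58  1.95 -0.19  0.65 -0.04]
led0.1 0.09 [-0.2   0.41 -0.1   2.01  0.26  0.44  2.69]
led0.1 0.19 [-0.29  0.27  0.01  1.93  0.11  0.66  2.84]
handle 0.051 [-0.32  0.79  0.83  1.72 -0.69  0.96  0.83]
handle 0.151 [-0.44  0.74  1.06  1.65 -0.7   1.17  0.85]
handle 0.051 [-0.42  0.89  1.03  1.73 -0.87  1.06 -2.17]
handle 0.151 [-0.51  0.86  1.25  1.66 -0.86  1.27 -2.17]
handle2 0.051 [-0.35  0.69  0.64  1.77 -0.52  0.86  0.59]
handle2 0.151 [-0.46  0.6   0.81  1.7  -0.49  1.05  0.57]
handle2 0.051 [-0.56  0.86  1.03  1.78 -0.86  1.03 -2.28]
handle2 0.151 [-0.65  0.83  1.25  1.72 -0.83  1.24 -2.29]
```

```bash
cat >> m.py <<'E'
def best(pos,qs): return qs[0]
def find_dish():
    o=[]
    for n in("top","side"):
        p=vision.camera(n); w=cloud(p); h=cv2.cvtColor(p["color"],cv2.COLOR_BGR2HSV).astype(int)
        g=(h[...,0]>60)&(h[...,0]<90)&(h[...,1]>120)&(abs(w[...,0]-.45)<.2)&(abs(w[...,1]-.2)<.2)&(w[...,2]>.02)&(w[...,2]<.04)
        q=w[g][:,:2]; a,b=np.percentile(q,[1,99],axis=0); o.append((a+b)/2); print("dish",n,len(q),((a+b)/2).round(4),(b-a).round(3))
    return np.mean(o,0)
def find_core0(z0=.05,z1=.068):
    o=[]
    for n in("top","side"):
        p=vision.camera(n); w=cloud(p); l=loc(w)
        m=(w[...,2]>z0)&(w[...,2]<z1)&(abs(l[...,0])<.06)&(l[...,1]>.172)&(l[...,1]<.262)
        v,u=np.nonzero(m); q=w[m][:,:2]
        if len(q)<10: print("core0?",n,len(q)); continue
        a,b=np.percentile(q,[2,98],axis=0); o.append((a+b)/2); print("core0",n,len(q),((a+b)/2).round(4),(b-a).round(3))
    return np.mean(o,0) if o else None
def drop(D,dy):
    q=best(0,tool(SY)[0]); xy=D+np.array([0,dy]); manip.goto([*xy,.13],q)
    w=W()
    manip.move_linear([*xy,.034],feed=.15); manip.gripper_open(); manip.move_linear([*xy,.16],feed=.25)
    print("drop w before",w,"t",round(monitor.get_t(),1))
E
python3 - <<'E'
from m import *
c=find_core0(); D=find_dish(); print(c,D,loc(c))
if c is not None and abs(loc(c)[0])<.03:
    pick(c,.042,YAW)
    if W()>30: D=find_dish(); drop(D,-.024)
p=vision.camera("side"); cv2.imwrite("pics/s1.png",cv2.resize(p["color"][110:260,130:330],None,fx=4,fy=4)); print(find_dish())
E
```

```text
core0 top 47 [0.6117 0.1878] [0.035 0.031]
core0 side 62 [0.6086 0.1862] [0.034 0.032]
dish top 165 [0.4319 0.2246] [0.119 0.121]
dish side 193 [0.431  0.2295] [0.127 0.124]
[0.61010278 0.18701079] [0.43144103 0.22702166] [0.00533649 0.20179965]
pick [ 0.5  0.6 -0.1] w 36.2 36.3 t 7.4
dish top 68 [0.4512 0.1864] [0.151 0.046]
dish side 167 [0.4312 0.2408] [0.125 0.1  ]
drop w before 36.1 t 10.7
dish top 30 [0.4355 0.1739] [0.073 0.021]
dish side 143 [0.433  0.2475] [0.123 0.089]
[0.43423992 0.21070053]
```

View pics/s1.png

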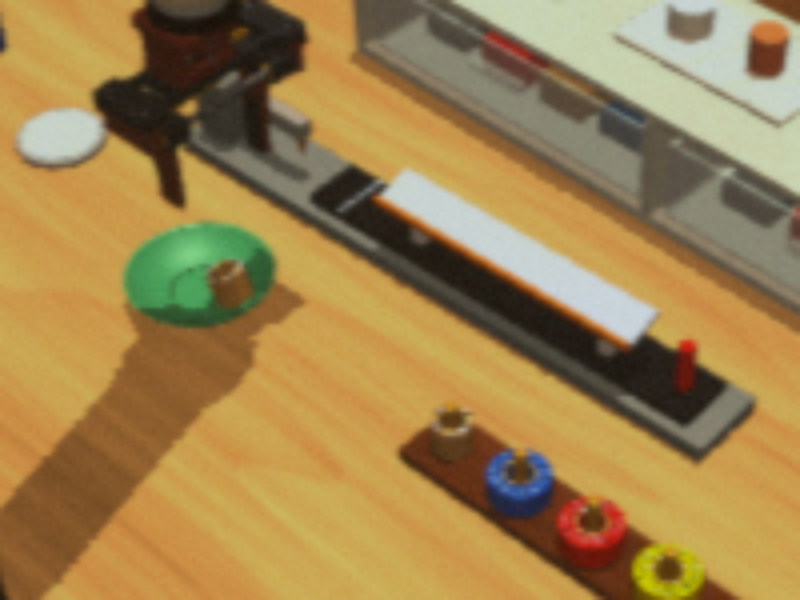

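The picture shows core0 in the dish at about (230,283). The stand still holds core1, blue, red and yellow. Next is core1.

Run:
```python
from m import *
pick(spindle(2),.024,SY)
D=find_dish()
p=vision.camera("side"); cv2.imwrite("pics/s2.png",cv2.resize(p["color"][110:260,130:330],None,fx=4,fy=4));
```

```text
pick [-0.   1.3 -0.2] w 35.9 35.5 t 14.6
dish top 167 [0.4323 0.2248] [0.12  0.122]
dish side 175 [0.4305 0.2303] [0.125 0.122]
```

View pics/s2.png

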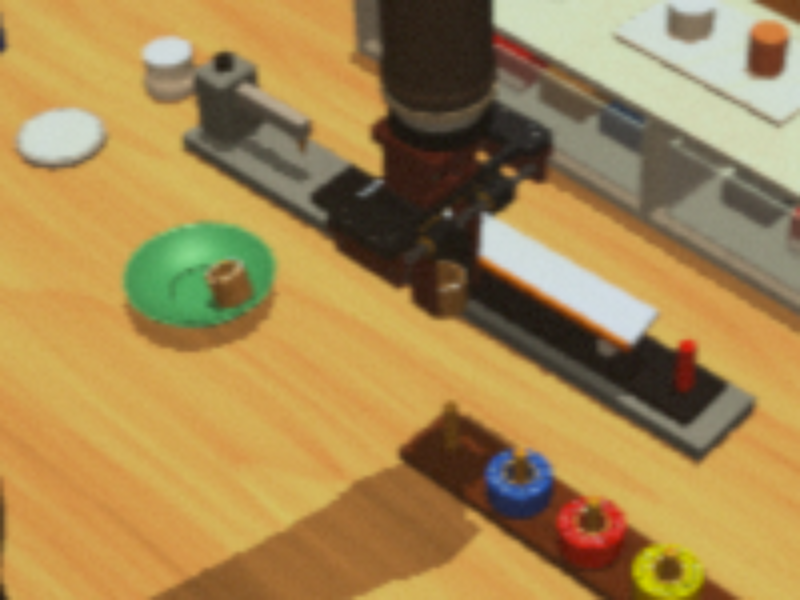

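```bash
cat >> m.py <<'E'
J=.0165
def place(s,off=.009,dx=.002):
    qs,n=tool(YAW,.3); q=qs[0]; ex=np.array([*X*np.cos(.3),np.sin(.3)])
    P=np.array([*(O+(J+s)*U),.080])+ex*dx
    manip.goto(P+n*.09,q); w=W()
    manip.move_linear(P+n*(off+.005),feed=.15); manip.dwell(.15); F0=np.array(monitor.get_contact_force())
    g=.004
    while g>-.0035:
        manip.move_linear(P+n*(off+g),feed=.02); dF=np.array(monitor.get_contact_force())-F0
        if np.linalg.norm(dF)>2.5: break
        g-=.001
    print("place gap",round(g,4),"dF",dF.round(1),"w",w,W())
    manip.gripper_open(); manip.move_linear(P+n*.09,feed=.25); print("t",round(monitor.get_t(),1))
E
python3 - <<'E'
from m import *
drop(np.array([.4315,.2275]),.026)
pick(spindle(1),.021,SY)
if W()>50: place(.07)
manip.goto([.45,-.05,.25],tool(SY)[0][0])
for n,b in(("top",(140,150,320,240)),("side",(130,110,330,260))):
    p=vision.camera(n); cv2.imwrite(f"pics/{n}3.png",cv2.resize(p["color"][b[1]:b[3],b[0]:b[2]],None,fx=4,fy=4,interpolation=cv2.INTER_CUBIC))
E
```

```text
drop w before 35.5 t 18.4
pick [ 0.6 -0.9  0.2] w 54.5 54.3 t 22.4
place gap 0.0 dF [-3.2 -0.4  6.3] w 54.4 53.9
t 26.6
```

View pics/side3.png

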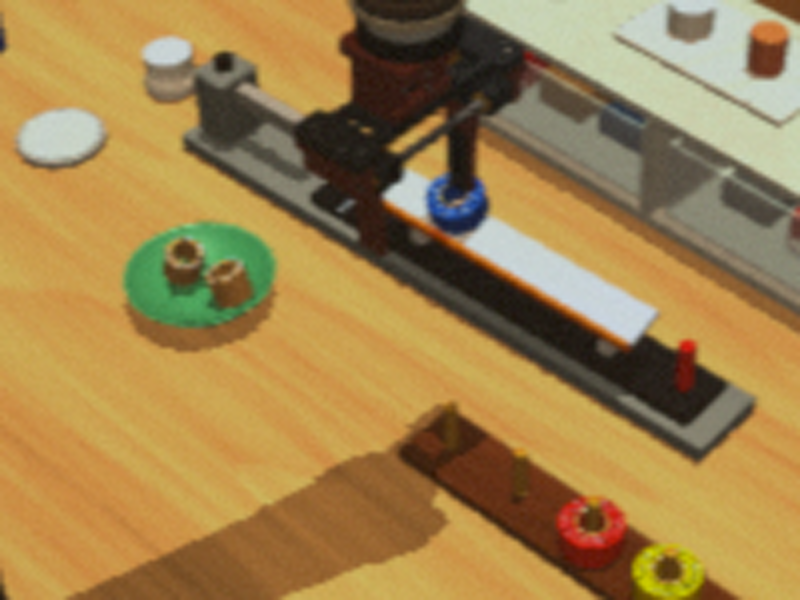

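The picture shows both cores in the dish, at (185,262) and (230,283), and the blue reel flat on the ledge at (457,205). Red and yellow come next.

Run:
```python
from m import *
for k,s in((0,0.),(-1,-.07)):
    pick(spindle(k),.021,SY)
    if W()<50: print("LOST"); break
    place(s)
manip.goto([.42,-.12,.3],tool(SY)[0][0])
manip.goto([.38,.25,.35],tool(SY)[0][0])
for n,b in(("top",(140,150,320,240)),("side",(130,110,330,260))):
    p=vision.camera(n); cv2.imwrite(f"pics/{n}4.png",cv2.resize(p["color"][b[1]:b[3],b[0]:b[2]],None,fx=4,fy=4,interpolation=cv2.INTER_CUBIC))
    w=cloud(p); l=loc(w); h=cv2.cvtColor(p["color"],cv2.COLOR_BGR2HSV).astype(int); H,S=h[...,0],h[...,1]
    for nm,cm in dict(blue=(H>100)&(H<130)&(S>120),red=((H<6)|(H>174))&(S>150),yel=(H>22)&(H<35)&(S>150)).items():
        m=cm&(w[...,2]>.085)&(abs(l[...,0])<.06)&(abs(l[...,1])<.16); q=l[m]
        if len(q): a,b2=np.percentile(q,[2,98],axis=0); print(n,nm,len(q),((a+b2)/2).round(4),(b2-a).round(3))
```

```text
pick [ 0.4 -0.3 -0.4] w 53.9 53.9 t 31.0
place gap 0.0 dF [-2.4 -0.2  7.4] w 54.3 54.3
t 35.3
pick [0.8 0.7 0.5] w 53.0 53.1 t 39.1
place gap 0.0 dF [-2.   1.4  5. ] w 52.9 53.1
t 43.4
top blue 66 [-0.005   0.0845] [0.043 0.042]
top red 70 [-0.005   0.0144] [0.043 0.041]
top yel 53 [-0.0046 -0.0526] [0.044 0.041]
side blue 101 [-0.0062  0.0834] [0.046 0.051]
side red 137 [-0.0089  0.0144] [0.044 0.05 ]
side yel 149 [-0.0086 -0.0534] [0.046 0.049]
```

View pics/side4.png

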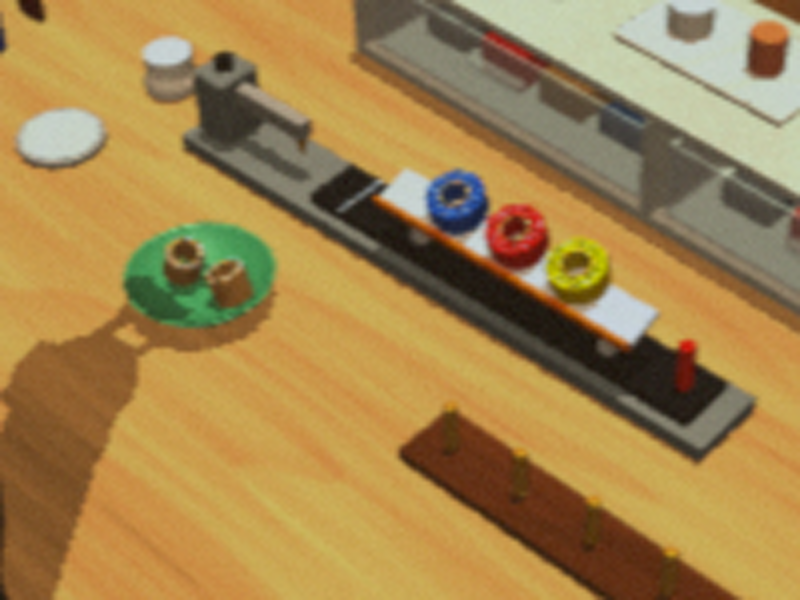

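View pics/top4.png

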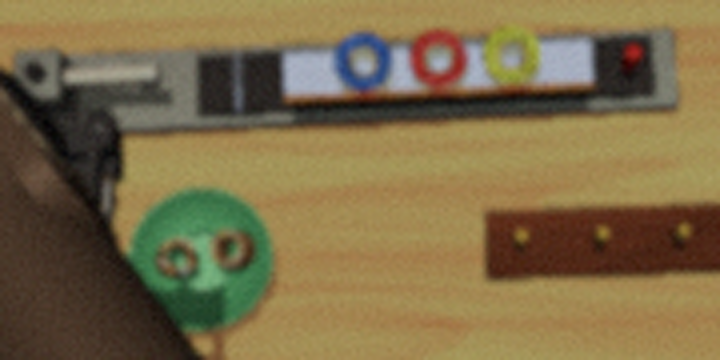

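Both pictures show the three reels flat on the ledge behind the lip, at (362,61), (438,58) and (512,56) in the top crop. Both cores are in the dish. Now I'll slide the carriage, stopping short first so I can check the alignment.

```bash
cat >> m.py <<'E'
def pix(p,P):
    d=rotm(p["attitude"]).T@(np.array(P)-np.array(p["origin"])); return p["cx"]-p["fx"]*d[0]/d[2],p["cy"]+p["fy"]*d[1]/d[2]
def mark_y(p,lo=.19,hi=.31):
    g=p["color"].mean(-1).astype(np.float32); ys=np.arange(lo,hi,.0005); r=[]
    for x in np.arange(-.024,-.008,.002):
        P=np.array([[pix(p,(*(O+x*X+y*U),.03)) for y in ys]],np.float32); i=cv2.remap(g,P[...,0],P[...,1],cv2.INTER_LINEAR)[0]
        i=i-30; r.append(i)
    i=np.mean(r,0); return ys,i
def tip_y(p,show=False):
    # vertical brass tip: red-minus-blue excess column profile just under the arm
    c=p["color"].astype(float); d=(c[...,2]-c[...,0])[145:148,201:210]; d=np.clip(d-24,0,None); u=(d.sum(0)@np.arange(201,210))/d.sum() if d.sum() else np.nan
    f=lambda y:pix(p,(*(O+y*U),.043))[0]-u
    from scipy.optimize import brentq
    return u,brentq(f,.2,.4)
E
python3 - <<'E'
from m import *
p=vision.camera("side"); print("tip",tip_y(p))
ys,i=mark_y(p,.19,.23); k=np.argmax(i); s=slice(k-16,k+17); print("mark side",ys[k],(i[s].clip(0)@ys[s])/i[s].clip(0).sum())
t=vision.camera("top"); ys,i=mark_y(t,.19,.23); k=np.argmax(i); s=slice(k-16,k+17); print("mark top",ys[k],(i[s].clip(0)@ys[s])/i[s].clip(0).sum())
print([pix(p,(*(O+y*U),.04)) for y in(.285,.290,.295)])
h=O+(J-.185)*U; q=tool(YAW)[0][0]
manip.goto([*(h-[.08,.0]),.25],q); manip.goto([*h,.16],q); manip.move_linear([*h,.051],feed=.12); print(monitor.get_contact_force())
manip.close_gripper(40); print("w",W())
manip.move_linear([*(h+.068*U),.051],feed=.06); print("w",W(),np.round(monitor.get_contact_force(),1))
p=vision.camera("side"); cv2.imwrite("pics/s5.png",cv2.resize(p["color"][110:260,130:330],None,fx=4,fy=4,interpolation=cv2.INTER_CUBIC))
ys,i=mark_y(p,.25,.31); print(list(zip(ys[::6].round(3),i[::6].round())))
print("tip",tip_y(p),monitor.get_t())
E
```

```text
tip (np.float64(206.80887372013652), 0.2820857532363007)
mark side 0.21500000000000002 0.21479665362693295
mark top 0.21100000000000002 0.2104478697701343
[(np.float64(206.3317432221364), np.float64(148.66833486658345)), (np.float64(205.41289969240722), np.float64(148.12955379596497)), (np.float64(204.49647266654034), np.float64(147.59218968753424))]
[ 0.40447734 -0.26372637  0.26195191]
w 15.4
w 14.9 [-5.6  0.   4.3]
[(np.float64(0.25), np.float32(6.0)), (np.float64(0.253), np.float32(6.0)), (np.float64(0.256), np.float32(6.0)), (np.float64(0.259), np.float32(5.0)), (np.float64(0.262), np.float32(5.0)), (np.float64(0.265), np.float32(6.0)), (np.float64(0.268), np.float32(5.0)), (np.float64(0.271), np.float32(5.0)), (np.float64(0.274), np.float32(8.0)), (np.float64(0.277), np.float32(17.0)), (np.float64(0.28), np.float32(37.0)), (np.float64(0.283), np.float32(58.0)), (np.float64(0.286), np.float32(56.0)), (np.float64(0.289), np.float32(35.0)), (np.float64(0.292), np.float32(16.0)), (np.float64(0.295), np.float32(6.0)), (np.float64(0.298), np.float32(4.0)), (np.float64(0.301), np.float32(4.0)), (np.float64(0.304), np.float32(3.0)), (np.float64(0.307), np.float32(3.0))]
tip (np.float64(206.74468085106383), 0.28243373108035774) 51.625
```

View pics/s5.png

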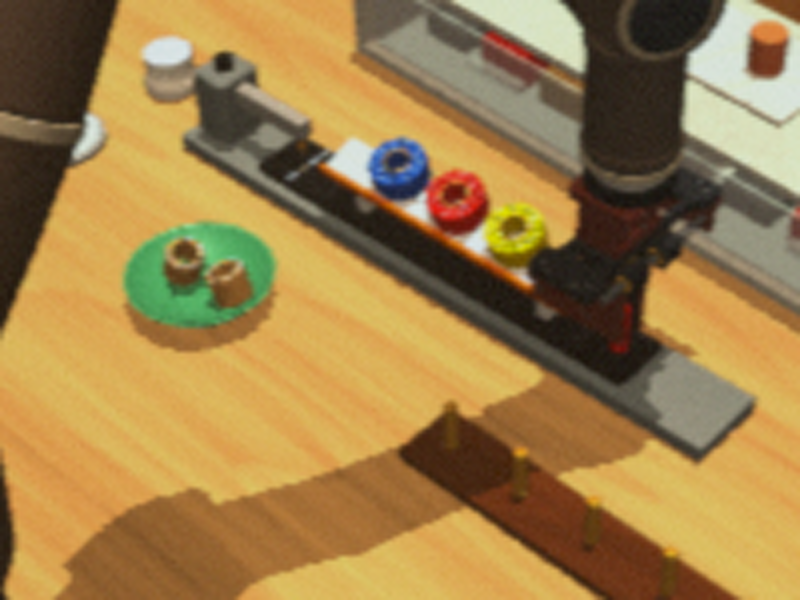

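The picture shows the mark just short of the tip, with the brass tip at about (303,146) and the white line ending at about (320,155). I'll zoom in for the fine alignment.

Run:
```python
from m import *
a=np.mean([ (p:=vision.camera("side"))["color"].astype(float) for _ in range(8)],0)
np.save("avg.npy",a)
cv2.imwrite("pics/s6.png",cv2.resize(a[138:166,192:226].clip(0,255).astype(np.uint8),None,fx=20,fy=20,interpolation=cv2.INTER_CUBIC))
p["color"]=a
for u,v in((205.05,147.6),(205.05,148.2),(205.3,147.6)): print("tip",loc(ray(p,u,v,.04)).round(4))
g=a.mean(-1)
# bed edges / carriage edges: profile across x at z=.03 (carriage, +-.03) and z=.019 (bed, +-.04)
for z,ys in((.019,(.30,.32,.34)),(.019,(-.2,-.19)),(.03,(.255,.262,.27))):
  for y in ys:
    xs=np.arange(-.06,.061,.004); P=np.array([[pix(p,(*(O+x*X+y*U),z)) for x in xs]],np.float32)
    print(z,y,cv2.remap(g.astype(np.float32),P[...,0],P[...,1],cv2.INTER_LINEAR)[0].round().astype(int))
print((a[143:151,199:212,2]-a[143:151,199:212,0]).round().astype(int)); print(g[143:160,199:216].round().astype(int))
```

```text
tip [0.0014 0.2933]
tip [-0.0012  0.2908]
tip [0.002  0.2926]
0.019 0.3 [154 116  77  64  73 107 128 111  67  42  47  58  71  62  50  46  51  51
  59  67  71  66  65  72 100 140 159 159 159 159 162]
0.019 0.32 [153 121  85  63  73 106 128 121  82  39  34  35  35  33  31  30  30  30
  33  37  45  54  54  55  81 128 152 157 158 159 161]
0.019 0.34 [155 126  84  58  72 105 129 136 136 133 119  90  80  80  84  90 111 131
 133 133 129 125 101  75  69  73  82  87  99 117 145]
0.019 -0.2 [160 120  76  55  69 106 135 138 139 139 139 138 138 138 138 136 136 136
 135 135 135 134 134 136 142 157 166 167 166 163 161]
0.019 -0.19 [153 117  79  60  68 109 134 138 138 138 138 137 138 138 138 137 135 135
 135 134 133 133 133 135 139 153 164 167 166 163 161]
0.03 0.255 [ 82  65  77 112 126 100  59  34  33  35  35  35  36  35  40  53  89 137
 188 218 222 223 223 222 222 222 222 222 215 206 179]
0.03 0.262 [ 74  64  75 111 129 104  57  37  34  35  35  35  35  35  39  52  83 135
 188 216 221 222 222 222 221 222 223 223 221 212 189]
0.03 0.27 [ 75  63  73 109 133 105  61  38  34  35  34  35  35  35  37  
[... 1013 characters left out ...]
 28  31  31  31  35  52 106 130 100  75 106 173 214 221 222]
 [ 35  34  32  31  30  38  62  77  74  66  70  95 142 192 215 221 222]
 [ 34  35  35  42  51  65  79  66  45  38  46  65  96 133 176 206 217]
 [ 33  35  48  86 115  94  52  41  35  35  36  45  58  79 114 148 181]
 [ 33  38  75 103  90  54  37  36  35  35  35  36  41  50  68  92 122]
 [ 66  48  43  50  45  36  34  34  35  36  34  35  34  38  43  55  71]
 [128 106  63  38  34  34  36  34  35  34  35  37  36  35  36  40  48]
 [133 133 113  78  51  33  33  35  34  35  35  34  34  37  35  36  36]
 [100 126 134 131 106  65  41  32  32  34  35  36  34  37  36  32  32]
 [ 64  82 111 131 132 113  83  59  36  32  34  35  35  34  33  32  29]]
```

View pics/s6.png

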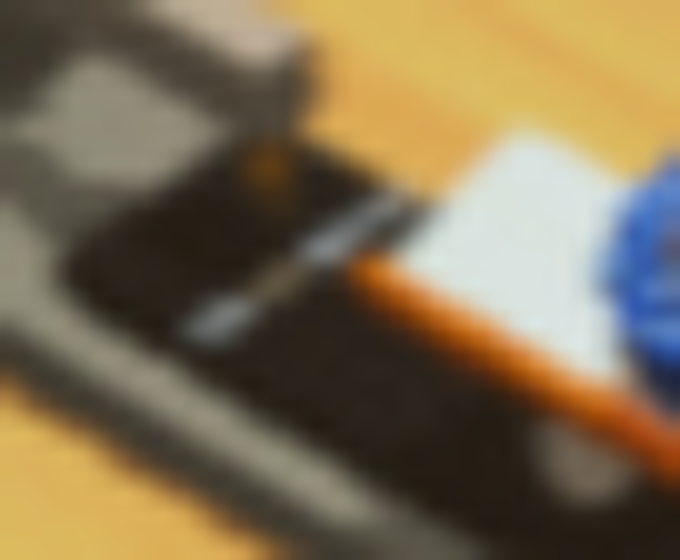

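The zoom shows the tip's lower end at about image pixel (205,147.6). In the carriage frame that is y≈0.2915, and the mark is at about 0.2843. I'll move about 7 mm, let go, and check.

Run:
```python
from m import *
pos=np.array(monitor.get_tcp_pos()); manip.move_linear(pos+np.array([*U*.007,0]),feed=.03); print("w",W(),np.round(monitor.get_contact_force(),1))
manip.gripper_open(); pos=np.array(monitor.get_tcp_pos()); manip.move_linear([*pos[:2],.17],feed=.2)
manip.goto([.36,-.2,.35],tool(SY)[0][0])
def avg(n): 
    a=[(p:=vision.camera(n))["color"].astype(float) for _ in range(8)]; p["color"]=np.mean(a,0); return p
for n in("side","top"):
    p=avg(n); ys,i=mark_y(p,.275,.31); i=i.clip(10)-10; k=i.argmax(); s=slice(max(k-16,0),k+17); print(n,"mark",ys[k],(i[s]@ys[s]/i[s].sum()).round(5))
    g=p["color"].mean(-1).astype(np.float32)
    for x in(-.004,0,.004):
        y=np.arange(.26,.33,.002); P=np.array([[pix(p,(*(O+x*X+q*U),.084)) for q in y]],np.float32); print(x,cv2.remap(g,P[...,0],P[...,1],cv2.INTER_LINEAR)[0].round().astype(int))
    if n=="side": print((p["color"][144:150,201:210,2]-p["color"][144:150,201:210,0]).round().astype(int))
    b=(138,192,166,226) if n=="side" else (156,170,180,206)
    cv2.imwrite(f"pics/{n}7.png",cv2.resize(p["color"][b[0]:b[2],b[1]:b[3]].clip(0,255).astype(np.uint8),None,fx=20,fy=20,interpolation=cv2.INTER_CUBIC))
print(monitor.get_t())
```

```text
w 15.4 [-3.8  1.3  3.5]
side mark 0.29250000000000004 0.29275
-0.004 [149 148 142 134 124 110  98  90  84  83 101 120 138 151 154 153 152 154
 155 153 152 151 154 154 153 154 154 157 155 152 152 154 156 156 153]
0 [150 149 148 148 142 137 129 118 109 107 114 125 140 151 158 161 162 161
 161 161 161 161 162 161 162 162 162 163 162 163 162 161 160 160 161]
0.004 [151 152 152 152 151 151 146 141 135 130 129 137 146 155 156 157 158 158
 159 159 159 160 161 161 161 160 160 161 160 159 158 158 158 158 157]
[[ 16  15  16  20  24  38  90 121 127]
 [ 14  13  19  37  51  42  40  67 103]
 [ 15  14  20  47  64  45  18  21  44]
 [ 14  15  16  29  42  32  11   2   2]
 [ 16  15  16  16  20  17   4   0   2]
 [ 16  16  16  14   6   4   9  34  40]]
top mark 0.28850000000000003 0.28857
-0.004 [ 36  34  34  34  33  32  35  40  56  76  99 121 130 139 139 139 138 138
 139 139 138 138 140 140 139 139 140 141 142 143 144 143 143 143 143]
0 [ 33  33  32  32  33  32  36  44  61  84 108 132 143 151 151 151 151 150
 150 150 150 150 150 150 150 150 150 150 150 151 151 151 150 149 149]
0.004 [ 32  32  31  32  32  33  39  49  66  86 104 121 127 131 129 129 129 130
 129 130 130 131 130 130 131 132 132 133 135 137 139 141 141 141 140]
56.4417
```

View pics/side7.png

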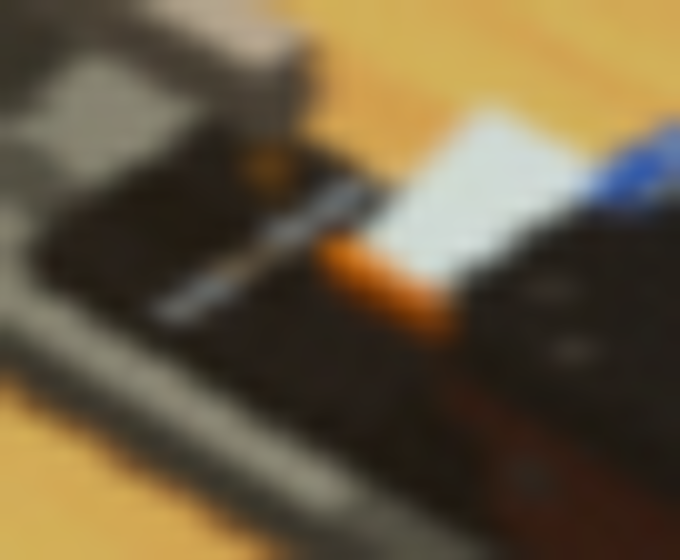

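View pics/top7.png

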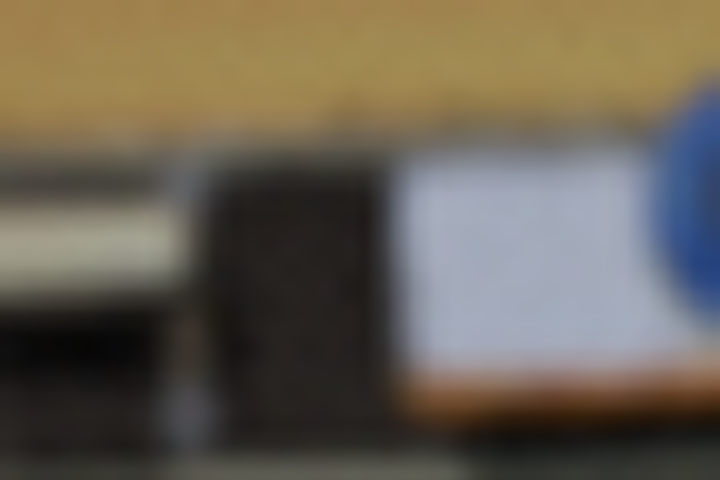

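The side crop shows the white line from about (155,310) to (360,185), with the tip at about (265,168). This looks like a slight overshoot of around 2 mm. I'll measure it from the line's endpoints.

Run:
```python
from m import *
def avg(n): 
    a=[(p:=vision.camera(n))["color"].astype(float) for _ in range(8)]; p["color"]=np.mean(a,0); return p
print(np.round(monitor.get_tcp_pos(),4))
for n in("side","top"):
    p=avg(n); g=p["color"].mean(-1).astype(np.float32); y0=.2927 if n=="side" else .2886
    xs=np.arange(-.05,.05,.002)
    prof=[]
    for dy in(0,.010,-.010):
        P=np.array([[pix(p,(*(O+x*X+(y0+dy)*U),.03)) for x in xs]],np.float32); prof.append(cv2.remap(g,P[...,0],P[...,1],cv2.INTER_LINEAR)[0].round().astype(int))
    print(n); [print(q) for q in prof]
    # arm sides at z=.084 (x=+-.008)
    xs=np.arange(-.02,.021,.002)
    for y in(.31,.33,.35):
        P=np.array([[pix(p,(*(O+x*X+y*U),.084)) for x in xs]],np.float32); print("arm",y,cv2.remap(g,P[...,0],P[...,1],cv2.INTER_LINEAR)[0].round().astype(int))
    print("vert shift", np.subtract(pix(p,(*(O+.29*U),.042)),pix(p,(*(O+.29*U),.03))))
```

```text
[ 0.36 -0.2   0.35]
side
[ 88 105 115 121 117 103  82  59  43  39  51  68  82  86  85  84  92  93
  84  82  79  73  66  63  69  76  81  92 100  93  86  86  93  98  93  94
  98  98 104 122 140 154 158 159 157 161 163 165 167 168]
[ 85 102 114 121 115 101  80  58  39  34  32  33  34  35  35  36  33  33
  32  31  29  29  30  30  28  31  33  35  38  41  44  44  41  42  42  41
  43  53  71  94 118 134 143 149 151 150 150 150 150 151]
[ 88 108 117 121 120 110  89  66  47  33  34  35  34  34  37  37  36  34
  34  33  30  30  31  32  34  35  49  63  79  95 100 108 124 141 145 154
 167 174 185 195 198 203 206 206 209 209 209 211 211 212]
arm 0.31 [ 68  65  65  71  85 102 123 141 154 159 162 161 160 157 155 156 157 157
 158 158 158]
arm 0.33 [ 62  64  67  74  84 100 122 141 153 159 161 159 157 154 153 153 156 157
 158 158 158]
arm 0.35 [ 61  64  67  72  82  99 119 137 151 160 159 158 156 153 150 151 154 157
 157 158 158]
vert shift [-0.24331969 -2.42111146]
top
[ 95  80  77  77  86  97 100 101  92  82  74  67  69  73  76  78  74  69
  63  57  54  51  49  48  46  43  47  50  62  75  85  95  97  98  96  94
  94  94  96  98 102 106 110 115 117 120 122 124 125 124]
[ 98  85  79  80  85  94  94  89  77  61  48  37  34  36  37  36  34  30
  25  19  16  14  14  15  21  29  46  67  91 116 134 149 151 149 138 121
 103  83  77  80  89 100 108 114 118 121 123 123 124 125]
[ 93  79  75  73  85  96 101 105  95  84  64  47  40  34  35  36  35  34
  30  27  26  24  24  25  25  25  26  27  30  32  32  32  32  32  32  33
  38  43  55  67  82  97 107 118 121 124 124 125 126 126]
arm 0.31 [ 11  14  21  36  54  80 104 125 139 149 150 145 132 113  95  76  74  77
  87  98 103]
arm 0.33 [ 61  62  63  67  71  89 109 125 142 146 148 143 138 130 122 117 112 111
 110 110 110]
arm 0.35 [ 52  52  52  56  65  81 103 123 139 147 147 141 132 123 114 110 108 108
 109 113 116]
vert shift [-0.56166443 -0.77594303]
```

Run:
```python
from m import *
def mk(n="side",k=5,c=.291):
    a=[(p:=vision.camera(n))["color"].astype(float) for _ in range(k)]; p["color"]=np.mean(a,0)
    ys,i=mark_y(p,c-.014,c+.014); i=i.clip(10)-10; return (i@ys/i.sum()).round(5)
print("start",mk())
h=O+(J-.185+.078)*U; q=tool(YAW)[0][0]
manip.goto([*h,.16],q); manip.move_linear([*h,.051],feed=.12); manip.close_gripper(30); m=mk(); print("gripped",m,W())
for _ in range(4):
    e=.2911-m
    if abs(e)<.0004: break
    pos=np.array(monitor.get_tcp_pos()); manip.move_linear(pos+np.array([*U*e,0]),feed=.02); m=mk(); print("moved",round(e,4),"->",m,np.round(np.array(monitor.get_tcp_pos())-pos,4))
manip.gripper_open(); pos=np.array(monitor.get_tcp_pos()); manip.move_linear([*pos[:2],.17],feed=.2)
manip.goto([.36,-.2,.35],q); print("released",mk(),"top",mk("top",c=.288),monitor.get_t())
p=vision.camera("side"); cv2.imwrite("pics/s8.png",cv2.resize(p["color"][110:340,110:410],None,fx=2.6,fy=2.6,interpolation=cv2.INTER_CUBIC))
```

```text
start 0.29264
gripped 0.29268 15.4
moved -0.0016 -> 0.29156 [ 0.     -0.0013 -0.    ]
moved -0.0005 -> 0.2914 [ 0.     -0.0004 -0.    ]
released 0.29135 top 0.28755 65.85
```

View pics/s8.png

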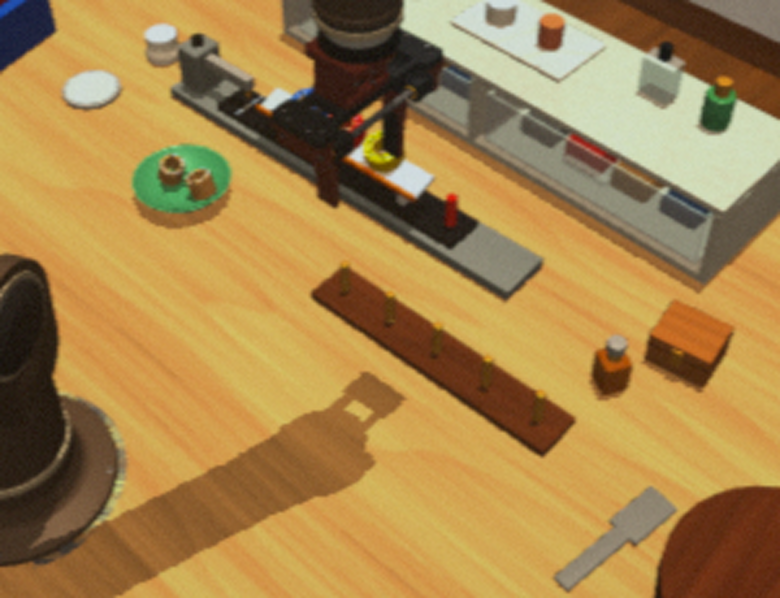

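The picture shows the spindles empty, both cores in the dish at about (185,177), and the handle released. The gripper partly hides the reels, so I'll confirm them from the top camera and then hand in.

Run:
```python
from m import *
p=vision.camera("top"); w=cloud(p); l=loc(w); h=cv2.cvtColor(p["color"],cv2.COLOR_BGR2HSV).astype(int); H,S=h[...,0],h[...,1]; ok=0
for nm,cm,y in (("blue",(H>100)&(H<130)&(S>120),.1615),("red",((H<6)|(H>174))&(S>150),.0915),("yel",(H>22)&(H<35)&(S>150),.0255)):
    m=cm&(w[...,2]>.085)&(w[...,2]<.13)&(abs(l[...,0])<.06)&(abs(l[...,1]-y)<.05); q=l[m]
    if len(q)>20: c=(np.percentile(q,2,axis=0)+np.percentile(q,98,axis=0))/2; print(nm,len(q),c.round(4)); ok+=abs(c[1]-y)<.006
print(ok)
if ok==3: print(manip.hand_in())
```

```text
blue 68 [-0.0061  0.1604]
red 72 [-0.0055  0.0917]
yel 49 [-0.0038  0.0233]
3
the job is handed in; nothing more can be done
None
```

The job is handed in: both spent cores are in the jade-green dish, and the three reels present (blue, red, yellow) lie flat on the ledge behind the lip. The carriage was then slid by its handle and let go with the white line under the brass tip, aligned to about 1 mm by my camera estimate.

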